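Unpin and open the wider bamboo pantry box

ROBOT

A 6-joint arm with a two-finger parallel gripper is mounted at the origin on the work surface. World frame = base frame: x ahead of the robot, y to its left, z up, the work surface at z = 0. Lengths are in m, angles in rad, forces in N, time in s.
With the tool pointing down it reaches from about 0.275 to 1 m from the base axis. Payload 8.4 kg.
Tool frame: the origin (TCP) lies at the very end of the fingers, on their centre line; the grasp point (between the pads) lies 19 mm behind it; z points along the fingers, y is the direction in which the jaws open and shut (so a half turn about z gives the same grasp; the last joint's range is limited). The gripper opens to 85 mm and grips with 20 to 120 N. Pads are 22 mm wide; open, the fingers measure 114 mm over their backs; the gripper's body (76 mm by 85 mm) begins 54 mm behind the grasp point. The pads swing forward as they close: fully open they stand 13 mm farther back than shut.
Start: joints at [1.286, 0.353, 1.633, -0, 1.155, -0.002], TCP at [0.174, 0.6, 0.231] pointing down, gripper open.
Joint ranges: [-2.63, 2.63], [-0.92, 2.1], [0.06, 2.66], [-1.3, 4.44], [0, 2.69], [-3.02, 3.02]. Speed limits (rad/s): [2.22, 2.22, 2.79, 3.14, 3.14, 3.14].

INTERFACE

Orientations are given as a rotation vector (axis times angle).
In Python, from workcell import manip gives the robot as it stands.
- The arm moves only by the tool apply_moves, never from a script. Its argument "plan" is a list of rows, each a list of 3 entries, a list of its own where there are three numbers: the shift along the tool's x, y, z in mm, then the turn about the tool's z in rad, then the gripper command: -1 is shut, 1 is fully open, values between are in proportion. A call has 1 to 8 rows; each row shifts and turns the pose as measured when the row begins, along the tool's axes as they then stand; what a row does not reach is not made up. A row lasts 1/8 s, in which the tool goes at most 62.5 mm and 10.7 degrees, less where a joint would pass 70% of its speed; a pose out of reach is approached as far as the arm can. A call with a gripper value outside its range is refused whole. The fingers move at their own pace and stop on an object; the grip force is fixed at half the most. Time passes only in rows, so rows that do not move let the fingers close. It gives the time, the measured TCP pose, the force and the opening at its end, in the units of the state.
- manip.observe(): the state, without advancing time (a new reading comes with each control period).
- manip.capture(name): name is "side" or "top"; returns the picture (420x560x3 uint8, red, green, blue); there is no depth.
- manip.get_calibration(name): a dict with "vertical_fov" (degrees; the focal length in pixels is half the picture's height over the tangent of half this angle, whatever the lens; pixels are square), "cx", "cy" (the principal point, pixels), "k1" (the pictures are not rectified: a ray, as slopes to the right and down, at radius r is drawn at 1 + k1 r^2 times it, then the intrinsics apply), "xyz" and "rotation" of the camera in the world. Camera axes: x right, y down, z forward; pixel columns grow to the right and rows downward; lengths in m; the calibration is good to about 2 mm. A picture is of the moment at which its call begins. get_calibration takes no time and is no camera call.
- manip.close_job(): hands the job in, once; it reports no verdict.
The state is a dict: "t": time; "joints": joint angles; "dq": joint speeds; "joint_torque": joint torques, N m; "position": TCP position; "ee_rot": TCP orientation; "wrist_force": force on the tool from outside, world axes, zero at the start; "moment": the same for the moment, N m; "gripper_width": opening from 0.0 (shut) to 1.0 (fully open).
Only numpy, scipy, OpenCV 4.12 (cv2) and the standard library are available. Lean on these libraries where they do the work, as an engineer would, in place of code of your own. Each camera call takes 0.05 s, during which the arm holds its last target.

TASK

Open the wider of the two bamboo boxes: pull its retaining pin sideways out of the staple and lay the pin in the shallow wooden tray. Then lift that box's lid straight off and set it down flat, handle up, in the middle of the cork mat.

Things in the scene. Friction and masses are not known exactly. Their poses are not given: they have to be found in the camera images.
- wide_pin: Steel pin, 60 g, of the 170 mm wide box (the other is 115). Origin mid-length, level with grip block's foot, which stands on the deck 75 mm up. +y: to the block, 14(x) x 24(y) x 40(z) mm, centre y=35. Shaft 8 mm thick, 8 mm up, y=23 to -47, level through the box's fixed staple (opening 18 wide, 15 high, 24 mm over deck, at y about -17) above the hasp frame. Pull 55 mm along +y to clear it.
- wide_lid: Loose lid, 250 g, of the wider box: bamboo board 95(x) x 170(y) x 10 mm. Origin: centre of board's underside, 75 mm up when shut; z up. Bar handle on top along y, 80 long, 18 wide, at x=-3, z=28 to 42, on posts at y=-32, 32. Plug 8 mm deep below, 5 mm play. Flat 4 mm steel hasp frame reaches to x=-101 round the staple: lift 35 mm straight up before moving sideways.
- mat: Cork mat 170 mm (x) by 190 mm (y), 4 mm thick, fixed to the table. Origin: centre of its underside, on the table; z up. The lid lies flat on it on its plug, its origin then 12 mm above the mat's origin.
- tray: Shallow open wooden tray 110 mm (x) by 170 mm (y), 14 mm high outside, walls and floor 5 mm thick, fixed to the table. Origin: centre of its underside, on the table; z up.
Things that resemble listed ones, but are neither listed nor needed, are in the scene too. What is shaped like the wide_lid but pink is not meant. What is shaped like the wide_pin but yellow is not meant.

How it is judged:
By the outcome, as a careful person would: the job done as asked, in the order asked, and still so for the second after the job is handed in, with the robot touching nothing.
It also fails if it takes over 61 s, if anything falls off the work surface, if the arm or the gripper's body presses on something with over 40 N, if the wrist force passes 120 N, or if a joint passes its speed limit or range.

## Working session

There is one attempt and no reset: what is moved stays moved. The work goes in short steps, Python scripts to look and compute and a tool call to move; the robot and the scene stay as the last step left them, time stands still between calls to the robot, and variables do not carry over. Pictures are saved under pics/ and viewed, and the job is handed in when it is done.

Besides the shell and the picture viewer there is one more tool, called after "Call:" as name([rows], argument=value, ...), one row to a line, values as JSON. apply_moves: Moves the arm, as the interface text tells. Its arguments: {"type":"object","properties":{"plan":{"type":"array"}},"required":["plan"]}

```bash
mkdir -p pics; cat > h.py <<'E'
import numpy as np, cv2
from scipy.spatial.transform import Rotation as R
from workcell import manip
def cal(n):
    c=manip.get_calibration(n); f=210/np.tan(np.radians(c['vertical_fov'])/2)
    Rm=np.array(c['rotation'],float)
    if Rm.shape!=(3,3): Rm=R.from_rotvec(Rm).as_matrix()
    K=np.array([[f,0,c['cx']],[0,f,c['cy']],[0,0,1]]); return K,np.array([c['k1'],0,0,0,0.]),Rm,np.array(c['xyz'])
def ray(n,u,v):
    K,d,Rm,p=cal(n)
    q=(np.array([u,v])-K[:2,2])/K[0,0]; s=q.copy()
    for _ in range(50): s=q/(1+d[0]*(s@s))
    return p,Rm@np.array([s[0],s[1],1.])
def plane(n,u,v,z):
    p,r=ray(n,u,v); return p+r*(z-p[2])/r[2]
def proj(n,X):
    K,d,Rm,p=cal(n); c=(np.atleast_2d(X)-p)@Rm; s=c[:,:2]/c[:,2:]; r2=(s**2).sum(1,keepdims=True)
    return s*(1+d[0]*r2)*K[0,0]+K[:2,2]
def tri(a,b):
    p1,r1=ray('side',*a);p2,r2=ray('top',*b); r1/=np.linalg.norm(r1);r2/=np.linalg.norm(r2)
    A=np.stack([r1,-r2],1);s=np.linalg.lstsq(A,p2-p1,rcond=None)[0]
    x,y=p1+s[0]*r1,p2+s[1]*r2; return (x+y)/2,np.linalg.norm(x-y)
E
python3 - <<'E'
from h import *
for n in('side','top'):
    print(manip.get_calibration(n)); im=manip.capture(n); cv2.imwrite(f'pics/{n}0.png',im[:,:,::-1])
print(manip.observe())
E
```

```text
{'vertical_fov': 55.63492272509867, 'cx': 280.2364257990536, 'cy': 203.80144723323505, 'k1': 0.021061412769153222, 'xyz': array([0.26604505, 0.66748613, 0.72142413]), 'rotation': array([-0.68284018,  2.67637745, -1.10287859])}
{'vertical_fov': 45.35114680599314, 'cx': 277.84764810683146, 'cy': 201.08484855601347, 'k1': 0.05391674656437388, 'xyz': array([0.37806865, 0.11324611, 1.43369485]), 'rotation': array([-2.1327127 ,  2.19487518, -0.11759881])}
{'t': 0.1, 'joints': array([ 1.28556956e+00,  3.53572470e-01,  1.63402137e+00,  1.91117797e-05,
        1.15522667e+00, -2.38815930e-03]), 'dq': array([ 5.90880922e-04, -1.16632688e-03, -2.35798509e-03, -1.58270214e-03,
       -1.62703423e-03, -5.57034727e-05]), 'joint_torque': array([-6.27218415e-04, -6.06358624e+01, -3.42819750e+01, -1.74039513e-05,
        3.88097571e-03,  1.14152246e-05]), 'position': array([0.17429747, 0.5997741 , 0.2306572 ]), 'ee_rot': array([-4.42787116e-01, -3.11003634e+00,  1.90475154e-03]), 'wrist_force': array([ 0.41000147, -0.50283189,  0.77787471]), 'moment': array([ 0.03565115, -0.03722224, -0.04538531]), 'gripper_width': 1.003799727792623}
```

View pics/side0.png

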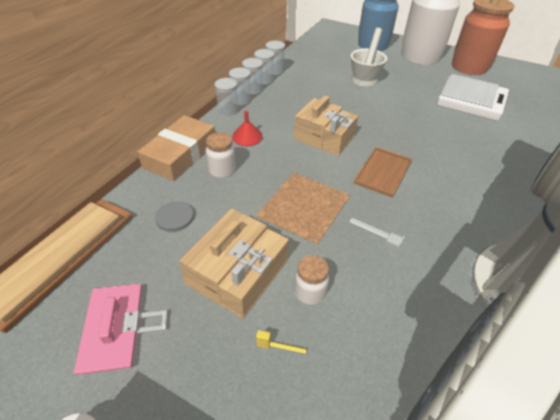

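View pics/top0.png

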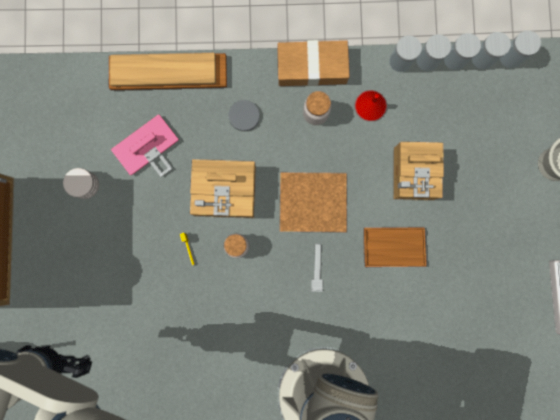

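The side view shows the wide box at about (235,260) with its grey pin at (250,265), the narrow box at (327,123), the cork mat at (303,207) and the tray at (384,171). The yellow pin at (275,342) and the pink lid at (112,325) are decoys.
In the top view the wide box is at (222,188), the narrow box at (419,171), the mat at (313,202), the tray at (395,247), the yellow pin at (187,248) and the pink lid at (145,145).

What could be mistaken for the target (top pixels):
- Pins: (203,204) on the wide box, (408,185) on the narrow box, (187,248) yellow. I choose (203,204).
- Lids: (222,188), (419,171), (145,145) pink. I choose (222,188).
- Tray: (395,247), against the board at (168,70). I choose (395,247).

```bash
python3 - <<'E'
import cv2
a=cv2.imread('pics/side0.png')[200:320,170:310]; b=cv2.imread('pics/top0.png')[150:226,180:264]
a=cv2.resize(a,None,fx=5,fy=5,interpolation=cv2.INTER_CUBIC);cv2.imwrite('pics/sc.png',a)
b=cv2.resize(b,None,fx=7,fy=7,interpolation=cv2.INTER_CUBIC);cv2.imwrite('pics/tc.png',b)
E
```

```text
(no output)
```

View pics/sc.png

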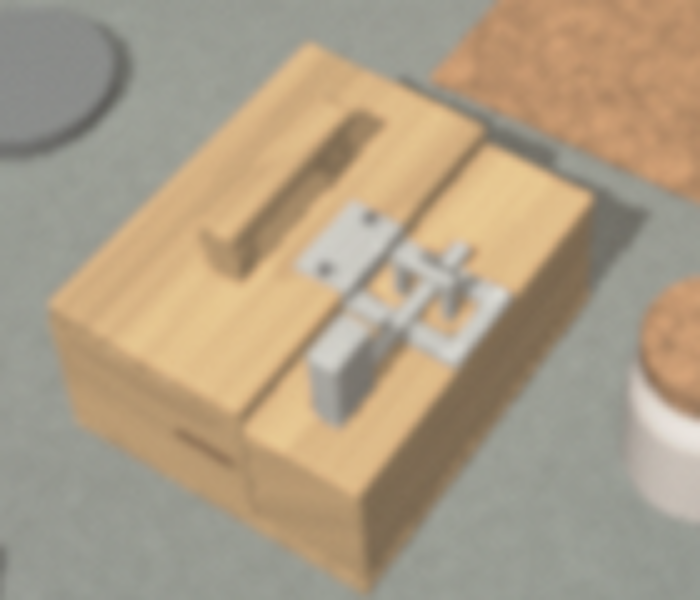

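View pics/tc.png

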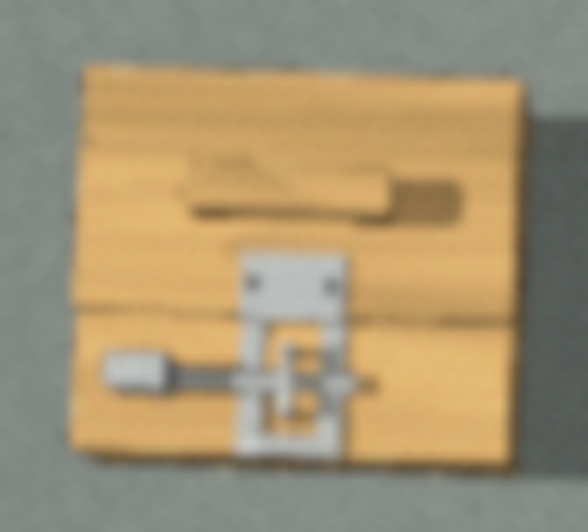

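```bash
python3 - <<'E'
from h import *
np.set_printoptions(precision=4,suppress=True)
S=lambda u,v:((u+.5)/5-.5+170,(v+.5)/5-.5+200)
T=lambda u,v:((u+.5)/7-.5+180,(v+.5)/7-.5+150)
for nm,a,b in [('block top',(343,344),(134,371)),('handle +y end',(222,245),(188,195)),('handle -y end',(365,120),(390,190)),('lid corner ++',(50,300),(85,67)),('lid corner +-',(312,43),(523,82)),('box near -y',(594,200),(512,465)),('box near +y',(365,492),(72,452)),('hasp plate',(350,245),(293,287)),('frame near R',(457,360),(240,455)),('frame near L',(510,297),(342,455))]:
    print(nm,*tri(S(*a),T(*b)))
for nm,p,z in [('mat',[(279,173),(347,173),(348,232),(280,232)],.004),('tray',[(364,227),(426,227),(427,266),(365,267)],.014)]:
    P=np.array([plane('top',*q,z) for q in p]);print(nm,P,P.mean(0))
# masks
hs=cv2.cvtColor(cv2.imread('pics/top0.png'),cv2.COLOR_BGR2HSV)
for u,v in [(313,202),(395,247),(380,240),(320,220)]: print(hs[v,u])
o=manip.observe();print(R.from_rotvec(o['ee_rot']).as_matrix())
E
```

```text
block top [0.5257 0.3216 0.1164] 0.00018937741499829293
handle +y end [0.5935 0.3015 0.1104] 0.0006508076111231885
handle -y end [0.5866 0.2219 0.1105] 0.013540613113456048
lid corner ++ [0.6479 0.3434 0.0893] 6.872241544367772e-05
lid corner +- [0.6379 0.1741 0.0848] 0.0004898241879637807
box near -y [0.4909 0.183  0.0718] 0.002067129500129234
box near +y [0.4993 0.3518 0.0792] 0.00014179559229672318
hasp plate [0.5599 0.2645 0.0899] 0.0007381783915919046
frame near R [0.4969 0.287  0.0825] 0.002035869523310375
frame near L [0.4957 0.2481 0.0778] 0.0010797451951327472
mat [[ 0.6174  0.1076  0.004 ]
 [ 0.6116 -0.0878  0.004 ]
 [ 0.4422 -0.0833  0.004 ]
 [ 0.4476  0.1096  0.004 ]] [0.5297 0.0115 0.004 ]
tray [[ 0.4546 -0.1275  0.014 ]
 [ 0.4498 -0.3008  0.014 ]
 [ 0.3413 -0.2967  0.014 ]
 [ 0.3429 -0.1248  0.014 ]] [ 0.3972 -0.2124  0.014 ]
[ 15 145 162]
[ 14 177 164]
[ 15 176 158]
[ 15 143 178]
[[-0.9603  0.2791 -0.0004]
 [ 0.2791  0.9603 -0.0012]
 [ 0.     -0.0012 -1.    ]]
```

```bash
cat >> h.py <<'E'
np.set_printoptions(precision=4,suppress=True)
def to(x,y,z,head):
    o=manip.observe();M=R.from_rotvec(o['ee_rot']).as_matrix()
    h=np.arctan2(M[1,1],M[0,1]); d=M.T@(np.array([x,y,z])-o['position'])*1000
    print('t',round(o['t'],2),'pos',o['position'],'head',round(h,4),'shift',d,'turn',round((h-head+np.pi)%(2*np.pi)-np.pi,4),'F',o['wrist_force'],'w',round(o['gripper_width'],3))
def rect(n,img,lo,hi,box,z):
    u0,v0,u1,v1=box; m=cv2.inRange(cv2.cvtColor(img,cv2.COLOR_BGR2HSV)[v0:v1,u0:u1],lo,hi)
    c=max(cv2.findContours(m,0,1)[0],key=cv2.contourArea)[:,0]+[u0,v0]
    W=np.array([plane(n,*p,z)[:2] for p in c.astype(float)])*1000
    r=cv2.minAreaRect(W.astype(np.float32)); return r
E
python3 - <<'E'
from h import *
im=cv2.imread('pics/top0.png');si=cv2.imread('pics/side0.png')
print('mat',rect('top',im,(5,100,60),(25,255,255),(265,165,360,240),.004))
print('tray',rect('top',im,(5,100,60),(25,255,255),(355,220,435,275),.014))
print('mat s',rect('side',si,(5,100,60),(25,255,255),(262,165,360,245),.004))
print('tray s',rect('side',si,(5,100,60),(25,255,255),(350,140,420,200),.014))
to(.526,.322,.15,-.055)
E
```

```text
mat ((531.1436767578125, 12.401657104492188), (189.51602172851562, 166.85855102539062), 88.30511474609375)
tray ((397.8270263671875, -210.0945587158203), (171.46389770507812, 108.68115997314453), 88.57743835449219)
mat s ((532.8432006835938, 13.398513793945312), (184.2919464111328, 165.0496368408203), 87.52227783203125)
tray s ((398.0696105957031, -204.54014587402344), (175.45413208007812, 106.72821044921875), 88.71463775634766)
t 0.1 pos [0.1743 0.5998 0.2307] head 1.288 shift [-415.2532 -168.4809   80.8557] turn 1.343 F [ 0.41   -0.5028  0.7779] w 1.004
```

Call:
apply_moves([
  [[0,0,0],0.168,0],
  [[0,0,0],0.168,0],
  [[0,0,0],0.168,0],
  [[0,0,0],0.168,0],
  [[0,0,0],0.168,0],
  [[0,0,0],0.168,0],
  [[0,0,0],0.168,0],
  [[0,0,0],0.168,0],
])

```text
t: 1.1
position: [0.1736, 0.5974, 0.227]
ee_rot: [2.325, 2.106, -0.011]
wrist_force: [-0.6, -0.8, 0.1]
gripper_width: 0.499
```

```bash
python3 -c "
from h import *
to(.526,.322,.15,-.055)"
```

```text
t 1.1 pos [0.1736 0.5974 0.227 ] head -0.0989 shift [-238.647   377.98     78.3514] turn -0.0439 F [-0.6242 -0.7905  0.1073] w 0.499
```

Call:
apply_moves([
  [[-30,47,0],-0.044,0],
  [[-30,47,0],0,0],
  [[-30,47,0],0,0],
  [[-30,47,0],0,0],
  [[-30,47,0],0,0],
  [[-30,47,0],0,0],
  [[-30,47,10],0,0],
  [[-20,40,20],0,0],
])

```text
t: 2.1
position: [0.5354, 0.3388, 0.1966]
ee_rot: [2.275, 2.16, -0.011]
wrist_force: [-0.9, 0.5, 0.1]
gripper_width: 0.497
```

```bash
python3 -c "
from h import *
to(.526,.322,.15,-.055)"
```

```text
t 2.1 pos [0.5354 0.3388 0.1966] head -0.0522 shift [-16.8904  -8.4847  46.7611] turn 0.0028 F [-0.9052  0.4869  0.0898] w 0.497
```

Call:
apply_moves([
  [[-17,-8.5,30],0,0],
  [[0,0,15],0,0],
  [[0,0,0],0,0],
])

```text
t: 2.48
position: [0.528, 0.3193, 0.1486]
ee_rot: [2.28, 2.155, -0.014]
wrist_force: [-0.4, 0.5, 0.4]
gripper_width: 0.5
```

```bash
python3 -c "
from h import *
to(.526,.322,.09,-.055)
a=manip.capture('side')[200:320,170:310,::-1];b=manip.capture('top')[150:226,180:264,::-1]
a=cv2.resize(a,None,fx=3.4,fy=3.4,interpolation=2);b=cv2.resize(b,(390,408),interpolation=2)
cv2.imwrite('pics/1.png',np.hstack([a,b[:a.shape[0]]]))"
```

```text
t 2.48 pos [0.528  0.3193 0.1486] head -0.0565 shift [ 3.1378 -1.9864 58.579 ] turn -0.0015 F [-0.3639  0.5055  0.4252] w 0.5
```

View pics/1.png

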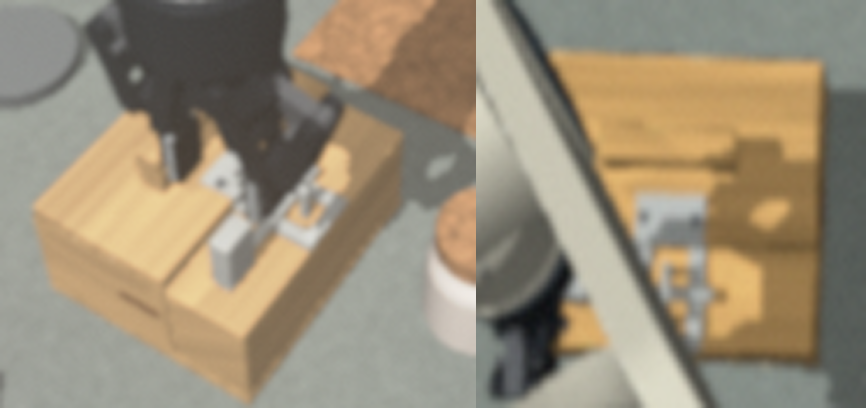

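The fingers hang above the block and straddle it, with the block at about (232,250) in the left crop. Next I descend.

Call:
apply_moves([
  [[3,-2,20],0,0],
  [[0,0,20],0,0],
  [[0,0,10],0,0],
  [[0,0,0],0,0],
])

```text
t: 3.08
position: [0.5268, 0.3263, 0.099]
ee_rot: [2.275, 2.159, -0.004]
wrist_force: [0.4, 0.2, -0.2]
gripper_width: 0.5
```

```bash
python3 -c "
from h import *
to(.526,.322,.09,-.055)
a=manip.capture('side')[200:320,170:310,::-1]
a=cv2.resize(a,None,fx=5,fy=5,interpolation=2)
for i,h in enumerate([.0]):
  pass
cv2.imwrite('pics/2.png',a)"
```

```text
t 3.08 pos [0.5268 0.3263 0.099 ] head -0.0527 shift [-4.2997 -0.599   9.0101] turn 0.0023 F [ 0.4274  0.1528 -0.1706] w 0.5
```

View pics/2.png

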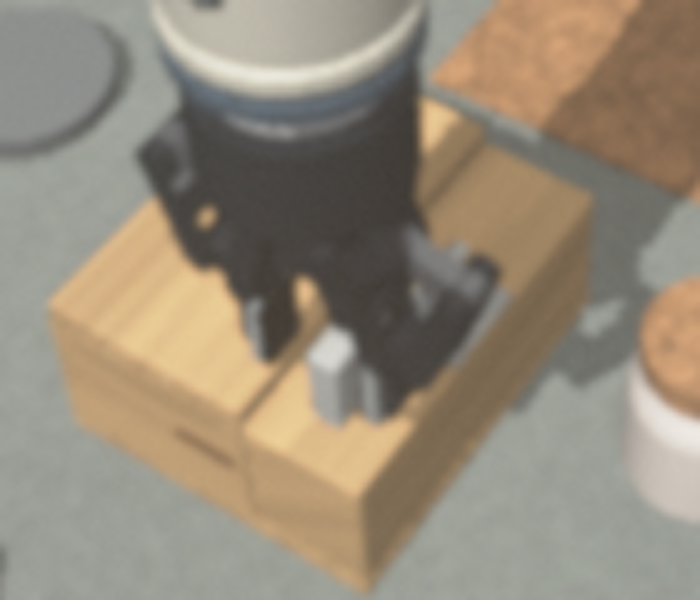

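Call:
apply_moves([
  [[-4,-0.5,9],0,0],
  [[0,0,0],0,0],
  [[0,0,0],0,-1],
  [[0,0,0],0,-1],
  [[0,0,0],0,-1],
  [[0,0,0],0,-1],
  [[0,0,0],0,-1],
  [[0,0,0],0,-1],
])

```text
t: 4.12
position: [0.5274, 0.3227, 0.0917]
ee_rot: [2.275, 2.158, 0.002]
wrist_force: [-0.9, 0.6, -0.2]
gripper_width: 0.148
```

```bash
python3 -c "
from h import *
to(.526,.322,.09,-.055)
a=manip.capture('side')[200:320,170:310,::-1]
a=cv2.resize(a,None,fx=5,fy=5,interpolation=2)
cv2.imwrite('pics/3.png',a)"
```

```text
t 4.12 pos [0.5274 0.3227 0.0917] head -0.053 shift [-0.7474 -1.3708  1.703 ] turn 0.002 F [-0.9391  0.6497 -0.1989] w 0.148
```

View pics/3.png

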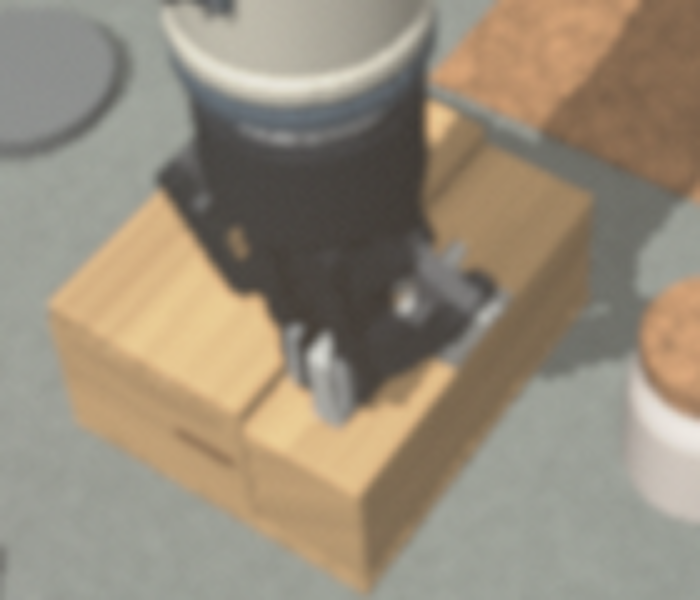

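Call:
apply_moves([
  [[8,0,0],0,-1],
  [[10,0,0],0,-1],
  [[10,0,0],0,-1],
])

```text
t: 4.55
position: [0.529, 0.3522, 0.0917]
ee_rot: [2.276, 2.157, 0.002]
wrist_force: [-0.5, 0.7, -0.7]
gripper_width: 0.15
```

```bash
python3 -c "
from h import *
to(.531,.397,.0917,-.053)"
```

```text
t 4.55 pos [0.529  0.3522 0.0917] head -0.0537 shift [44.868  -0.4317 -0.1667] turn -0.0007 F [-0.4865  0.6658 -0.6795] w 0.15
```

Call:
apply_moves([
  [[12,0,0],0,-1],
  [[12,0,0],0,-1],
  [[12,0,0],0,-1],
  [[12,0,0],0,-1],
  [[0,0,0],0,-1],
])

```text
t: 5.18
position: [0.5316, 0.4053, 0.0913]
ee_rot: [2.274, 2.159, 0.003]
wrist_force: [1.3, -0.5, -1.0]
gripper_width: 0.154
```

```bash
python3 -c "
from h import *
to(.531,.397,.0917,-.053)
a=manip.capture('side')[200:340,150:310,::-1]
a=cv2.resize(a,None,fx=4,fy=4,interpolation=2)
cv2.imwrite('pics/4.png',a)"
```

```text
t 5.17 pos [0.5316 0.4053 0.0913] head -0.0521 shift [-8.336  -0.1724 -0.3837] turn 0.0009 F [ 1.3413 -0.4536 -1.0309] w 0.154
```

View pics/4.png

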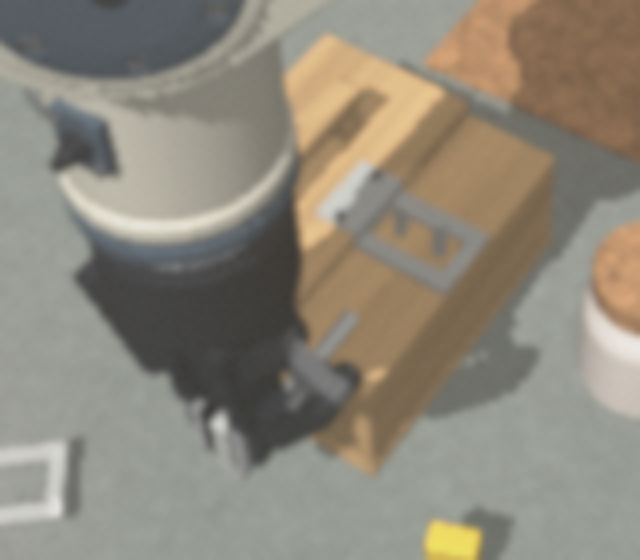

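The pin is out and held: the shaft tip at (350,318) is clear of the hasp frame at (420,240). Next I lift it and carry it to the tray.

Call:
apply_moves([
  [[0,0,-35],0,-1],
  [[0,0,-35],0,-1],
  [[0,0,-25],0,-1],
  [[-40,-10,0],-0.02,-1],
  [[-50,-10,0],0,-1],
  [[-50,-10,0],0,-1],
  [[-50,-10,0],0,-1],
  [[-50,-10,0],0,-1],
])

```text
t: 6.22
position: [0.4706, 0.1597, 0.1897]
ee_rot: [2.249, 2.183, 0.0]
wrist_force: [0.6, 0.0, 0.4]
gripper_width: 0.148
```

```bash
python3 -c "
from h import *
to(.399,-.174,.1,-.03)"
```

```text
t 6.22 pos [0.4706 0.1597 0.1897] head -0.0295 shift [-335.2287  -62.2117   91.0047] turn 0.0005 F [0.5967 0.0083 0.4453] w 0.148
```

Call:
apply_moves([
  [[-48,-9,0],0,-1],
  [[-48,-9,0],0,-1],
  [[-48,-9,0],0,-1],
  [[-48,-9,0],0,-1],
  [[-48,-9,0],0,-1],
  [[-40,-9,0],0,-1],
  [[-25,-4,30],0,-1],
  [[0,0,20],0,-1],
])

```text
t: 7.22
position: [0.3983, -0.159, 0.1429]
ee_rot: [2.25, 2.171, 0.004]
wrist_force: [0.5, 0.8, -0.5]
gripper_width: 0.149
```

```bash
python3 -c "
from h import *
to(.399,-.174,.1,-.03)"
```

```text
t 7.22 pos [ 0.3983 -0.159   0.1429] head -0.0357 shift [-14.5928   0.7395  43.0823] turn -0.0057 F [ 0.5298  0.765  -0.451 ] w 0.149
```

Call:
apply_moves([
  [[-14.5,0.5,20],-0.005,-1],
  [[0,0,35],0,-1],
  [[0,0,20],0,-1],
  [[0,0,0],0,-1],
])

```text
t: 7.72
position: [0.3969, -0.176, 0.0657]
ee_rot: [2.249, 2.173, 0.002]
wrist_force: [-0.8, -0.1, -0.4]
gripper_width: 0.147
```

```bash
python3 -c "
from h import *
to(.399,-.174,.0225,-.03)
a=manip.capture('side')[120:220,320:440,::-1]
a=cv2.resize(a,None,fx=5,fy=5,interpolation=2)
cv2.imwrite('pics/5.png',a)"
```

```text
t 7.72 pos [ 0.3969 -0.176   0.0657] head -0.034 shift [ 2.4915  1.5581 43.1599] turn -0.004 F [-0.7516 -0.0987 -0.4348] w 0.147
```

View pics/5.png

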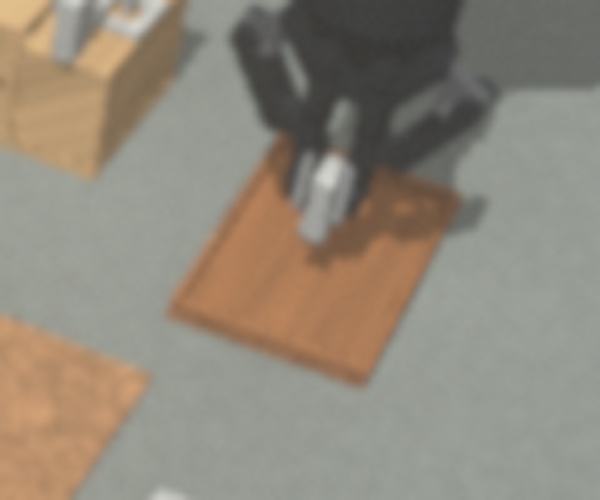

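The pin's block at (320,205) hangs about 43 mm above the tray, inside its walls. I lower it.

Call:
apply_moves([
  [[2.5,1.5,20],0,-1],
  [[0,0,14],0,-1],
  [[0,0,5],0,-1],
  [[0,0,2],0,-1],
  [[0,0,1],0,-1],
])

```text
t: 8.4
position: [0.4019, -0.1755, 0.0267]
ee_rot: [2.244, 2.169, 0.006]
wrist_force: [0.8, -0.1, -0.6]
gripper_width: 0.15
```

```bash
python3 -c "
from h import *
to(.399,-.174,.0225,-.03)"
```

```text
t 8.4 pos [ 0.4019 -0.1755  0.0267] head -0.0339 shift [ 1.4254 -3.0067  4.1566] turn -0.0039 F [ 0.8065 -0.1475 -0.551 ] w 0.15
```

Call:
apply_moves([
  [[0,0,2],0,-1],
  [[0,0,1.5],0,-1],
  [[0,0,1.5],0,-1],
  [[0,0,0],0,-1],
])

```text
t: 8.9
position: [0.4024, -0.1757, 0.022]
ee_rot: [2.243, 2.168, 0.007]
wrist_force: [1.1, -0.3, -0.6]
gripper_width: 0.153
```

```bash
python3 -c "
from h import *
to(.399,-.174,.0225,-.03)"
```

```text
t 8.9 pos [ 0.4024 -0.1757  0.022 ] head -0.0338 shift [ 1.6052 -3.4148 -0.5801] turn -0.0038 F [ 1.1306 -0.301  -0.5782] w 0.153
```

Call:
apply_moves([
  [[0,0,1.5],0,-1],
  [[0,0,0],0,-1],
  [[0,0,0],0,-0.3],
  [[0,0,0],0,-0.1],
  [[0,0,0],0,0],
  [[0,0,0],0,0],
  [[0,0,-30],0,0],
  [[0,0,-40],0,0],
])

```text
t: 9.9
position: [0.3994, -0.1741, 0.0903]
ee_rot: [2.247, 2.172, 0.003]
wrist_force: [-0.1, -0.2, 0.9]
gripper_width: 0.499
```

Call:
apply_moves([
  [[0,0,-50],0,0],
  [[0,0,-50],0,0],
  [[50,0,0],0,0],
  [[50,0,0],0,0],
  [[50,0,0],0,0],
  [[0,0,0],0,0],
])

```text
t: 10.65
position: [0.4055, -0.0201, 0.1958]
ee_rot: [2.245, 2.164, 0.012]
wrist_force: [-0.8, 0.2, 0.5]
gripper_width: 0.498
```

```bash
python3 - <<'E'
from h import *
to(.59,.262,.15,-.055)
for n in('side','top'): cv2.imwrite(f'pics/{n}6.png',manip.capture(n)[:,:,::-1])
E
```

```text
t 10.65 pos [ 0.4055 -0.0201  0.1958] head -0.0368 shift [289.2607 172.9213  46.5004] turn 0.0182 F [-0.7899  0.1915  0.5192] w 0.498
```

View pics/side6.png

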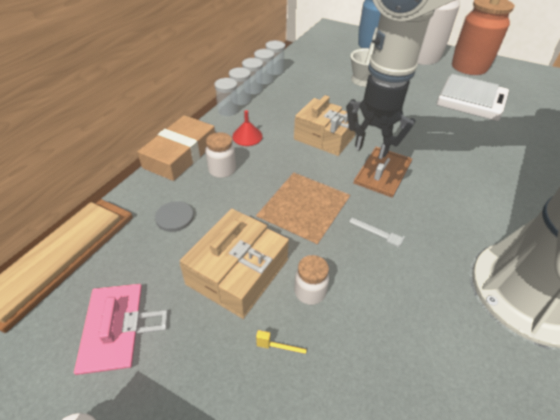

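View pics/top6.png

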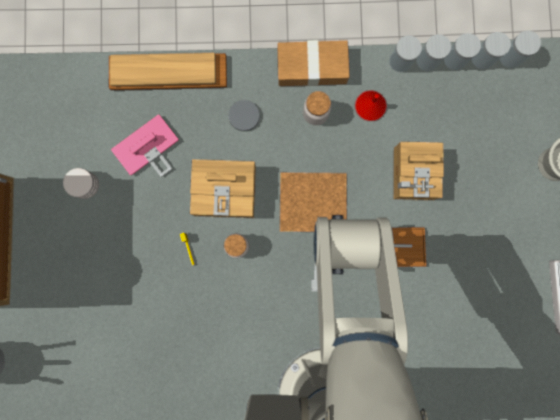

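The pin stands in the tray, with its block at side (381,173) and shaft at top (410,246). The wide box's staple is now empty. Next I measure the handle.

```bash
python3 - <<'E'
import cv2
a=cv2.imread('pics/side6.png')[205:265,180:260]; b=cv2.imread('pics/top6.png')[155:205,185:260]
a=cv2.resize(a,None,fx=10,fy=10,interpolation=cv2.INTER_CUBIC);cv2.imwrite('pics/sc6.png',a)
b=cv2.resize(b,None,fx=10,fy=10,interpolation=cv2.INTER_CUBIC);cv2.imwrite('pics/tc6.png',b)
E
```

```text
(no output)
```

View pics/sc6.png

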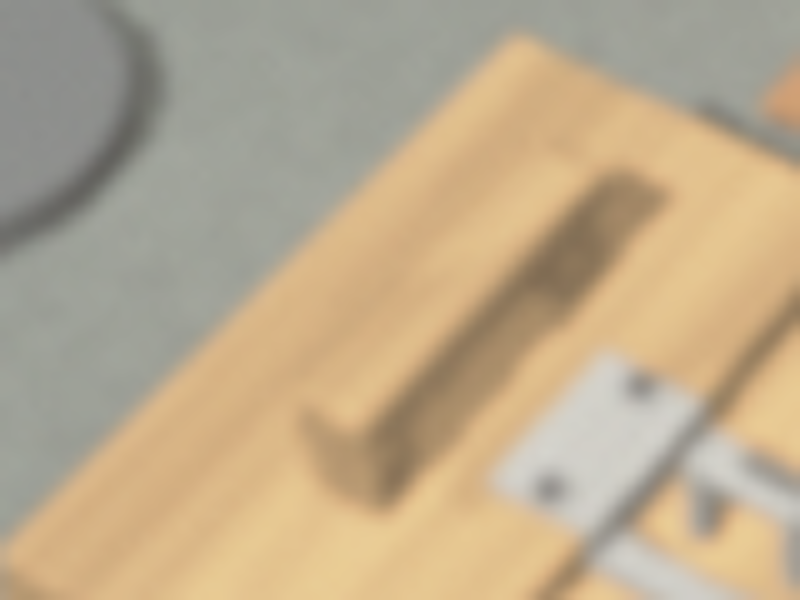

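View pics/tc6.png

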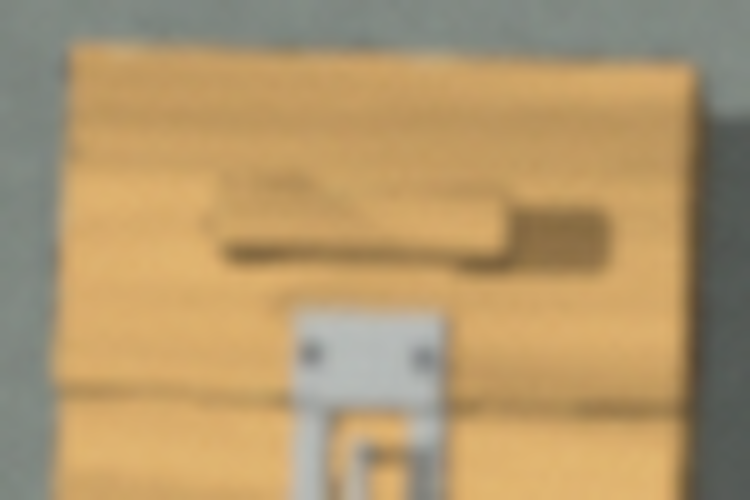

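```bash
python3 - <<'E'
from h import *
S=lambda u,v:((u+.5)/10-.5+180,(v+.5)/10-.5+205)
T=lambda u,v:((u+.5)/10-.5+185,(v+.5)/10-.5+155)
for nm,a,b in [('h+near',(370,438),(222,244)),('h+far',(302,408),(218,180)),('h-near',(595,180),(508,253)),('lid++',(5,560),(72,48)),('lid+-',(520,38),(695,65))]:
    print(nm,*tri(S(*a),T(*b)))
for q in [(222,244),(218,180),(505,197),(508,253)]: print('h',plane('top',*T(*q),.117))
P=[plane('top',*T(*q),.085) for q in [(72,48),(695,65),(688,412),(58,388)]]
print(np.array(P),np.mean(P,0))
E
```

```text
h+near [0.5887 0.3002 0.1128] 9.900137762692093e-05
h+far [0.6052 0.3006 0.1126] 0.0017180049546807398
h-near [0.5844 0.2245 0.1153] 0.0015402000180603443
lid++ [0.6475 0.3436 0.0867] 0.0006873169312334921
lid+- [0.6386 0.1748 0.0845] 0.00043536385948103113
h [0.588  0.2996 0.117 ]
h [0.6052 0.3004 0.117 ]
h [0.5985 0.2246 0.117 ]
h [0.5835 0.2241 0.117 ]
[[0.6482 0.3441 0.085 ]
 [0.6387 0.1748 0.085 ]
 [0.5436 0.179  0.085 ]
 [0.5551 0.3489 0.085 ]] [0.5964 0.2617 0.085 ]
```

Call:
apply_moves([
  [[43,26,0],0.02,0],
  [[43,26,0],0,0],
  [[43,26,0],0,0],
  [[43,26,0],0,0],
  [[43,26,0],0,0],
  [[43,26,0],0,0],
  [[25,15,0],0,0],
  [[0,0,0],0,0],
])

```text
t: 11.75
position: [0.604, 0.2441, 0.1933]
ee_rot: [2.285, 2.117, 0.005]
wrist_force: [-0.0, -0.5, 0.2]
gripper_width: 0.501
```

```bash
python3 -c "
from h import *
to(.594,.262,.15,-.058)"
```

```text
t 11.75 pos [0.604  0.2441 0.1933] head -0.0758 shift [ 17.7647 -12.2572  42.7621] turn -0.0178 F [-0.0496 -0.471   0.2497] w 0.501
```

Call:
apply_moves([
  [[17,-12,20],-0.018,0],
  [[0,0,15],0,0],
  [[0,0,0],0,0],
])

```text
t: 12.12
position: [0.5946, 0.2557, 0.156]
ee_rot: [2.27, 2.133, 0.001]
wrist_force: [-0.3, 0.3, -0.4]
gripper_width: 0.497
```

```bash
python3 -c "
from h import *
to(.594,.262,.093,-.058)"
```

```text
t 12.12 pos [0.5946 0.2557 0.156 ] head -0.0619 shift [ 7.4185 -2.1972 62.8177] turn -0.0039 F [-0.2526  0.3334 -0.4018] w 0.497
```

```bash
python3 -c "
from h import *
o=manip.observe();M=R.from_rotvec(o['ee_rot']).as_matrix();print(M, o['dq'])"
```

```text
[[ 0.0622  0.9979  0.0188]
 [ 0.9979 -0.0618 -0.0194]
 [-0.0182  0.0199 -0.9996]] [-0.0099 -0.017  -0.0042  0.0021  0.0058 -0.0047]
```

Call:
apply_moves([
  [[6,-0.5,20],0,0],
  [[0,0,20],0,0],
  [[0,0,0],0,0],
])

```text
t: 12.5
position: [0.5959, 0.2593, 0.1137]
ee_rot: [2.272, 2.13, 0.001]
wrist_force: [0.5, -0.4, -0.4]
gripper_width: 0.499
```

```bash
python3 -c "
from h import *
o=manip.observe();M=R.from_rotvec(o['ee_rot']).as_matrix();print(M)
to(.594,.262,.093,-.058)
a=manip.capture('side')[180:300,170:310,::-1]
a=cv2.resize(a,None,fx=5,fy=5,interpolation=2)
cv2.imwrite('pics/7.png',a)"
```

```text
[[ 0.0644  0.9977  0.0193]
 [ 0.9978 -0.064  -0.0196]
 [-0.0183  0.0205 -0.9996]]
t 12.5 pos [0.5959 0.2593 0.1137] head -0.064 shift [ 2.9488 -2.5304 20.6371] turn -0.006 F [ 0.4903 -0.3885 -0.4391] w 0.499
```

View pics/7.png

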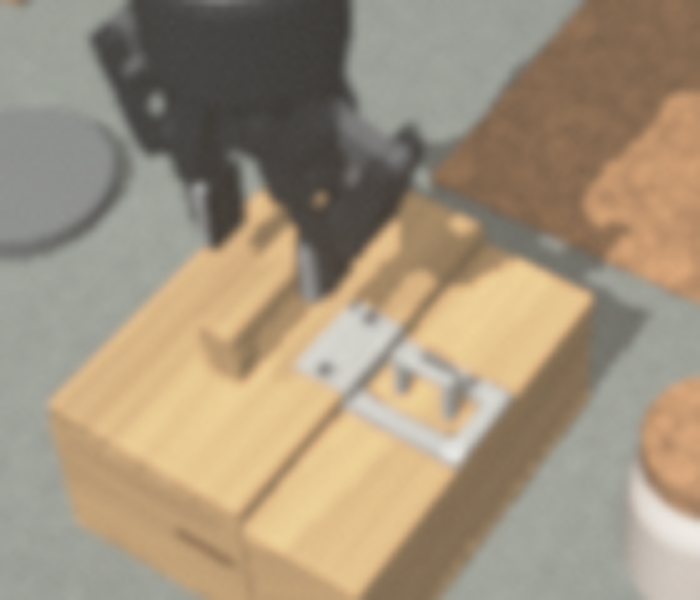

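The fingers straddle the bar, with tips at (215,240) and (315,295) and the bar running from (220,345) up between them. The tool's tilt is about 1.5°, which is acceptable.

Call:
apply_moves([
  [[3,-2,12],0,0],
  [[0,-0.5,8],0,0],
  [[0,0,0],0,0],
])

```text
t: 12.92
position: [0.5949, 0.263, 0.0939]
ee_rot: [2.271, 2.13, 0.005]
wrist_force: [0.0, -0.1, -0.2]
gripper_width: 0.498
```

```bash
python3 -c "
from h import *
to(.594,.262,.093,-.058)"
```

```text
t 12.93 pos [0.5949 0.263  0.0939] head -0.0637 shift [-1.0212 -0.8458  0.916 ] turn -0.0057 F [ 0.0084 -0.1239 -0.2316] w 0.498
```

Call:
apply_moves([
  [[0,0,0],0,-1],
  [[0,0,0],0,-1],
  [[0,0,0],0,-1],
  [[0,0,0],0,-1],
  [[0,0,0],0,-1],
  [[0,0,0],0,-1],
])

```text
t: 13.68
position: [0.5951, 0.2631, 0.0946]
ee_rot: [2.271, 2.13, 0.006]
wrist_force: [0.8, 0.9, -1.2]
gripper_width: 0.195
```

```bash
python3 -c "
from h import *
to(.594,.262,.093,-.058)
o=manip.observe();M=R.from_rotvec(o['ee_rot']).as_matrix();print(M)
a=manip.capture('side')[180:300,170:310,::-1]
a=cv2.resize(a,None,fx=5,fy=5,interpolation=2)
cv2.imwrite('pics/8.png',a)"
```

```text
t 13.68 pos [0.5951 0.2631 0.0946] head -0.0638 shift [-1.1522 -1.0457  1.5977] turn -0.0058 F [ 0.8253  0.9007 -1.1995] w 0.195
[[ 0.0641  0.9977  0.0222]
 [ 0.9978 -0.0637 -0.0181]
 [-0.0167  0.0233 -0.9996]]
```

View pics/8.png

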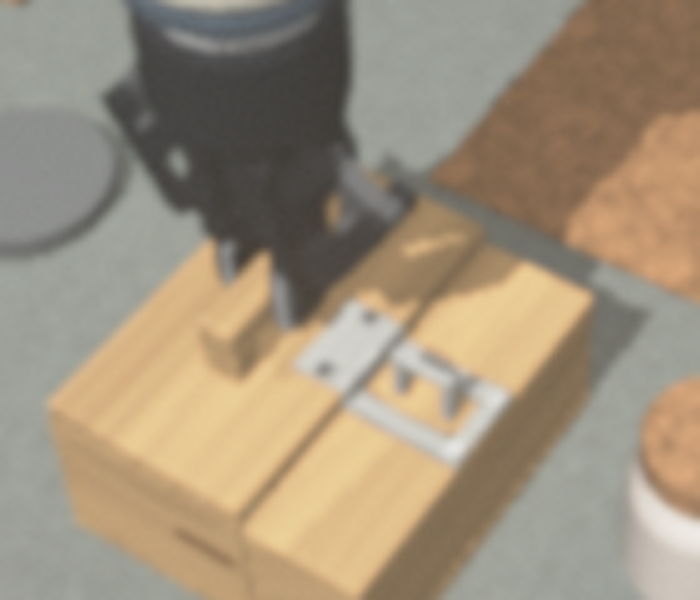

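The handle is gripped at about 17 mm of jaw opening, with the bar at (235,330). Next I lift straight up.

Call:
apply_moves([
  [[0,0.2,-8],0,-1],
  [[-0.2,0.2,-10],0,-1],
  [[-0.2,0.3,-12],0,-1],
  [[-0.2,0.3,-12],0,-1],
])

```text
t: 14.22
position: [0.5945, 0.2629, 0.1385]
ee_rot: [2.271, 2.13, 0.003]
wrist_force: [0.3, 0.2, -2.7]
gripper_width: 0.2
```

```bash
python3 -c "
from h import *
to(.5951,.263,.18,-.058)"
```

```text
t 14.22 pos [0.5945 0.2629 0.1385] head -0.0637 shift [ -0.5953   1.4742 -41.4357] turn -0.0057 F [ 0.299   0.1893 -2.6954] w 0.2
```

Call:
apply_moves([
  [[-0.5,0.5,-25],0,-1],
  [[-0.5,0.5,-25],0,-1],
  [[0,0,-5],0,-1],
  [[0,0,0],0,-1],
])

```text
t: 14.72
position: [0.5948, 0.2631, 0.1982]
ee_rot: [2.27, 2.13, 0.008]
wrist_force: [-0.0, -0.6, -3.1]
gripper_width: 0.197
```

```bash
python3 -c "
from h import *
to(.5285,.0125,.18,-.03)
cv2.imwrite('pics/9.png',manip.capture('side')[:,:,::-1])"
```

```text
t 14.72 pos [0.5948 0.2631 0.1982] head -0.0637 shift [-253.9768  -50.6265   21.0303] turn -0.0337 F [-0.0053 -0.6453 -3.0935] w 0.197
```

View pics/9.png

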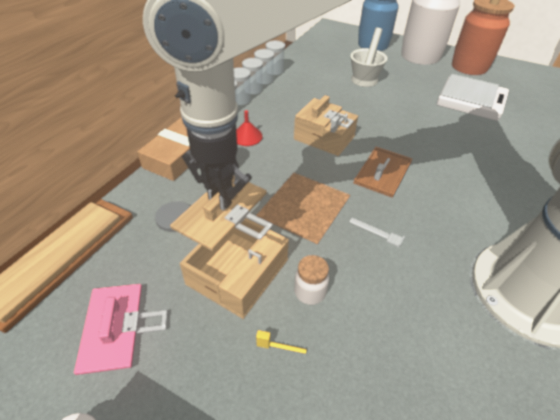

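The lid is off and level in the gripper at (225,210). The open box below is undisturbed, and the pin is in the tray at (382,170).

Call:
apply_moves([
  [[-25,-5,0],-0.028,-1],
  [[-35,-7,0],0,-1],
  [[-35,-7,0],0,-1],
  [[-35,-7,0],0,-1],
  [[-35,-7,0],0,-1],
  [[-35,-7,0],0,-1],
  [[-30,-5,0],0,-1],
  [[-10,0,0],0,-1],
])

```text
t: 15.78
position: [0.5344, 0.0182, 0.1923]
ee_rot: [2.241, 2.17, -0.01]
wrist_force: [0.4, -0.2, -2.4]
gripper_width: 0.198
```

```bash
python3 -c "
from h import *
to(.530,.0138,.1,-.035)
o=manip.observe();M=R.from_rotvec(o['ee_rot']).as_matrix();print(M)"
```

```text
t 15.78 pos [0.5344 0.0182 0.1923] head -0.0324 shift [-2.7261 -5.2694 92.3647] turn 0.0026 F [ 0.4094 -0.2266 -2.3989] w 0.198
[[ 0.0326  0.9994  0.0107]
 [ 0.9993 -0.0324 -0.0202]
 [-0.0199  0.0114 -0.9997]]
```

Call:
apply_moves([
  [[-3,-5,30],0,-1],
  [[0,0,35],0,-1],
  [[0,0,25],0,-1],
  [[0,0,0],0,-1],
])

```text
t: 16.27
position: [0.5308, 0.0142, 0.0988]
ee_rot: [2.244, 2.169, -0.009]
wrist_force: [0.2, -0.3, -2.0]
gripper_width: 0.198
```

```bash
python3 -c "
from h import *
to(.530,.0138,.0315,-.035)
cv2.imwrite('pics/10.png',manip.capture('side')[:,:,::-1])
cv2.imwrite('pics/10t.png',manip.capture('top')[:,:,::-1])"
```

```text
t 16.27 pos [0.5308 0.0142 0.0988] head -0.034 shift [ 0.8241 -1.5082 67.2531] turn 0.001 F [ 0.1508 -0.2731 -2.0198] w 0.198
```

View pics/10.png

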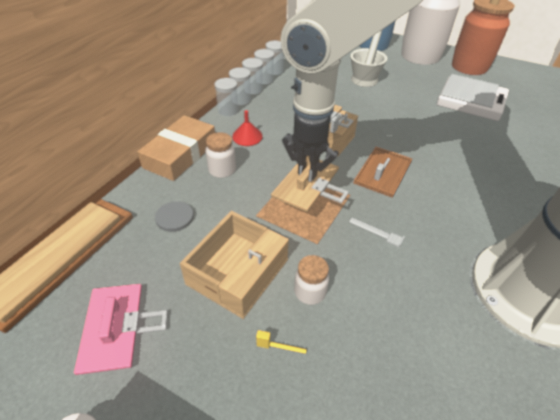

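View pics/10t.png

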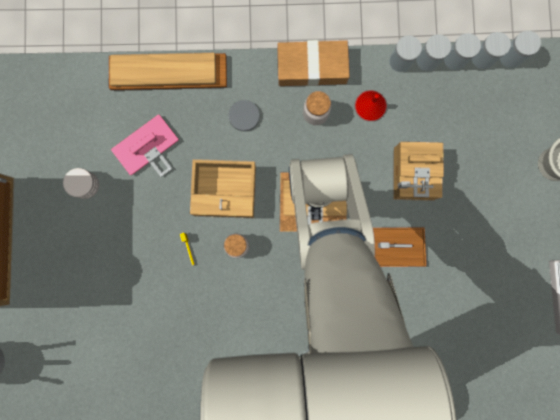

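The lid hovers over the mat at side (305,188), and the pin lies in the tray at top (395,245). I lower the lid.

Call:
apply_moves([
  [[1,-1,20],0,-1],
  [[0,0,20],0,-1],
  [[0,0,14],0,-1],
  [[0,0,5],0,-1],
  [[0,0,2],0,-1],
  [[0,0,0],0,-1],
])

```text
t: 17.12
position: [0.5383, 0.0153, 0.0443]
ee_rot: [2.236, 2.163, 0.008]
wrist_force: [0.2, -0.0, -3.4]
gripper_width: 0.198
```

```bash
python3 -c "
from h import *
to(.530,.0138,.0315,-.035)"
```

```text
t 17.12 pos [0.5383 0.0153 0.0443] head -0.0331 shift [-1.5103 -8.5242 12.597 ] turn 0.0019 F [ 0.2399 -0.0451 -3.4107] w 0.198
```

Call:
apply_moves([
  [[-1.5,-8,1],0,-1],
  [[0,0,0],0,-1],
])

```text
t: 17.38
position: [0.5298, 0.0139, 0.0437]
ee_rot: [2.236, 2.162, 0.009]
wrist_force: [0.4, 0.4, -2.5]
gripper_width: 0.196
```

```bash
python3 -c "
from h import *
to(.530,.0138,.0315,-.035)
o=manip.observe();M=R.from_rotvec(o['ee_rot']).as_matrix();print(M)"
```

```text
t 17.38 pos [0.5298 0.0139 0.0437] head -0.0331 shift [ 0.1149 -0.1397 12.173 ] turn 0.0019 F [ 0.433   0.3722 -2.5014] w 0.196
[[ 0.0336  0.9991  0.0258]
 [ 0.9993 -0.0331 -0.0186]
 [-0.0177  0.0264 -0.9995]]
```

Call:
apply_moves([
  [[0.1,-0.2,5],0,-1],
  [[0.1,-0.1,3],0,-1],
  [[0,0,1.5],0,-1],
  [[0,0,0],0,-1],
])

```text
t: 17.88
position: [0.53, 0.0139, 0.0337]
ee_rot: [2.235, 2.162, 0.009]
wrist_force: [-0.7, 0.2, -2.9]
gripper_width: 0.197
```

```bash
python3 -c "
from h import *
to(.530,.0138,.0315,-.035)
o=manip.observe();print(o['moment'])"
```

```text
t 17.88 pos [0.53   0.0139 0.0337] head -0.0332 shift [-0.0807 -0.0764  2.1614] turn 0.0018 F [-0.682   0.2388 -2.8996] w 0.197
[ 0.0314 -0.0419 -0.0005]
```

Call:
apply_moves([
  [[0,0,1],0,-1],
  [[0,0,0.7],0,-1],
  [[0,0,0.7],0,-1],
])

```text
t: 18.25
position: [0.5305, 0.0139, 0.0314]
ee_rot: [2.235, 2.162, 0.01]
wrist_force: [0.2, 0.2, 4.8]
gripper_width: 0.197
```

```bash
python3 -c "
from h import *
to(.530,.0138,.0315,-.035)
o=manip.observe();print(o['moment'])
cv2.imwrite('pics/11.png',cv2.resize(manip.capture('side')[140:260,240:380,::-1],None,fx=5,fy=5,interpolation=2))"
```

```text
t 18.25 pos [0.5305 0.0139 0.0314] head -0.0332 shift [-0.0999 -0.5139 -0.0768] turn 0.0018 F [0.2312 0.1552 4.7618] w 0.197
[ 0.004   0.3394 -0.0038]
```

View pics/11.png

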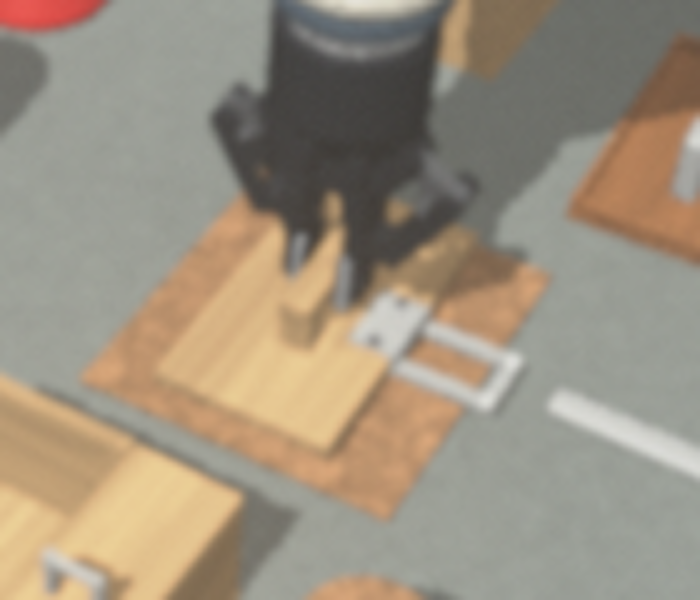

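The lid rests on the mat with about 7 N of contact, and its board corners at (160,370) and (330,450) lie inside the mat. I release it.

Call:
apply_moves([
  [[0,0,0],0,-0.45],
  [[0,0,0],0,-0.3],
  [[0,0,0],0,-0.1],
  [[0,0,0],0,0],
  [[0,0,0],0,0],
  [[-0.2,0.3,-15],0,0],
  [[-0.4,0.6,-25],0,0],
  [[0,0,-40],0,0],
])

```text
t: 19.3
position: [0.5278, 0.0147, 0.1131]
ee_rot: [2.237, 2.164, 0.006]
wrist_force: [0.2, -0.4, 0.4]
gripper_width: 0.498
```

Call:
apply_moves([
  [[0,0,-50],0,0],
  [[0,0,-50],0,0],
  [[45,0,0],0,0],
  [[50,0,0],0,0],
  [[50,0,0],0,0],
  [[50,0,0],0,0],
  [[50,0,0],0,0],
  [[50,0,0],0,0],
])

```text
t: 20.3
position: [0.5383, 0.3173, 0.2261]
ee_rot: [2.237, 2.151, 0.027]
wrist_force: [0.0, -0.3, 0.9]
gripper_width: 0.501
```

Call:
apply_moves([
  [[50,0,0],0,0],
  [[40,0,0],0,0],
  [[0,0,0],0,0],
  [[0,0,0],0,0],
])

```text
t: 20.8
position: [0.5405, 0.4132, 0.2286]
ee_rot: [2.233, 2.155, 0.031]
wrist_force: [0.0, -0.1, 0.3]
gripper_width: 0.498
```

```bash
python3 -c "
from h import *
to(.530,.0138,.0315,-.035)
cv2.imwrite('pics/12.png',manip.capture('side')[:,:,::-1])
cv2.imwrite('pics/12t.png',cv2.resize(manip.capture('top')[150:290,260:440,::-1],None,fx=4,fy=4,interpolation=2))"
```

```text
t 20.8 pos [0.5405 0.4132 0.2286] head -0.0351 shift [-397.0695   -4.6544  201.9592] turn -0.0001 F [ 0.0292 -0.0713  0.3147] w 0.498
```

View pics/12.png

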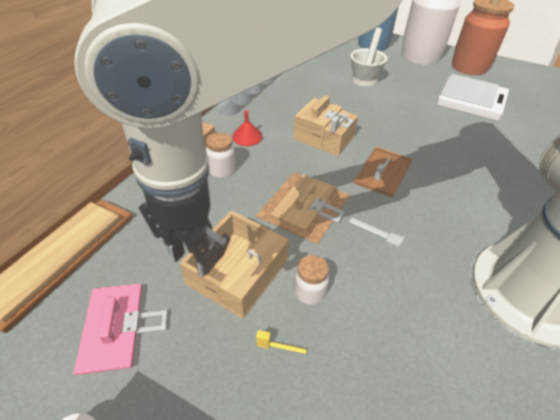

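View pics/12t.png

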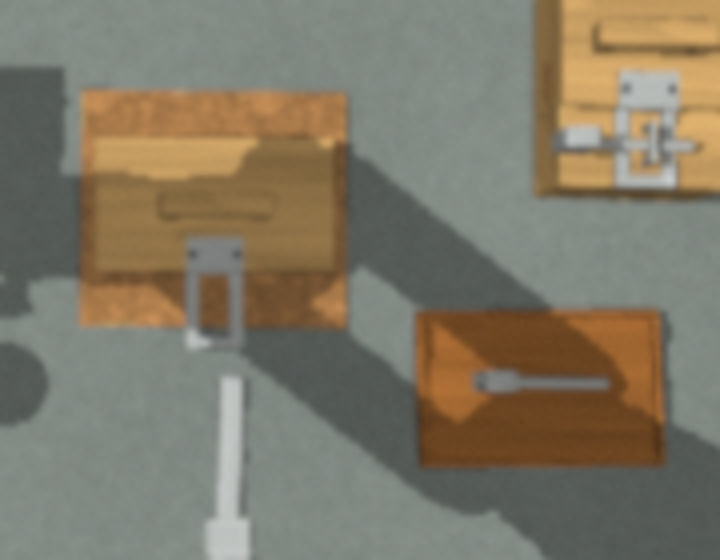

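```bash
python3 - <<'E'
from h import *
T=lambda u,v:((u+.5)/4-.5+260,(v+.5)/4-.5+150)
for q,z in (([(95,137),(335,138),(335,269),(95,272)],.022),([(81,90),(347,92),(348,327),(80,327)],.004)):
    P=np.array([plane('top',*T(*p),z) for p in q]);print(P[:,:2],P.mean(0))
a=manip.capture('side')[160:250,250:360,::-1]; cv2.imwrite('pics/13.png',cv2.resize(a,None,fx=6,fy=6,interpolation=2))
E
```

```text
[[ 0.5828  0.0961]
 [ 0.5771 -0.0737]
 [ 0.4842 -0.0697]
 [ 0.4869  0.099 ]] [0.5328 0.0129 0.022 ]
[[ 0.6199  0.105 ]
 [ 0.6128 -0.0861]
 [ 0.4441 -0.0795]
 [ 0.4494  0.1106]] [0.5315 0.0125 0.004 ]
```

View pics/13.png

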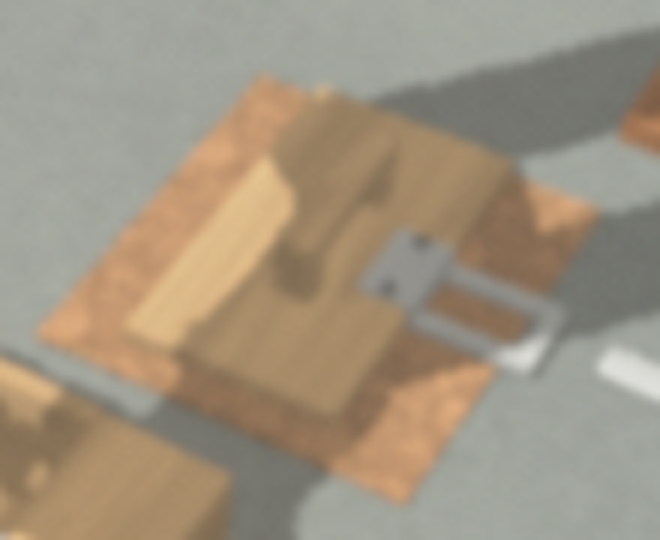

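The lid lies flat on the mat with its handle up. Its centre measures (533, 13) mm against (531.5, 12.5) mm for the mat. The arm is clear, so I hand in.

```bash
python3 -c "
from h import *
print(manip.close_job())"
```

```text
the job is handed in; nothing more can be done
None
```

I did the job in the order asked and handed it in at about 21 s of the 61 s. I pulled the wide box's steel pin about 80 mm sideways out of the staple and set it in the wooden tray. I then lifted that box's lid straight up about 100 mm and set it down on the cork mat.

**Last checks:**
- **Lid:** it lies flat with its handle up, centred within about 2 mm of the mat's middle. The calibration is only good to about 2 mm.
- **Pin:** it is wholly inside the tray walls, standing on its block with the shaft level, as it sat on the box.
- **Arm:** the gripper was open and clear of everything. The largest wrist force I read was about 5 N.

**Small disagreements:**
- The handle's top measured 113–115 mm up, against 117 mm from the text.
- The tool picked up about 1.5° of tilt on the way. It also drifted 8 mm sideways while lowering the lid, which I corrected before the lid touched the mat.

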